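# Load the tool cassette from the setting stand

### The job

Load the machine's blue tool cassette with the four router tool holders from the plywood setting stand, keeping their order as counted from the red end of each: the holder nearest the stand's red end goes into the seat nearest the cassette's red end, the next into the next, and so on. Keep each holder upright all the way, and leave all four fully home in their seats and let go.

Things in the scene. Friction and masses are not known exactly. Their poses are not given: they have to be found in the camera images.
- holder_spiral: Tool holder with cutter and flange ring orange: straight spiral cutter, 19 across (mm). 0.3-0.65 kg, upright in the stand. Origin: on the axis at the flange's underside, z up. From there: taper z -46 (diameter 17) to 0 (32); flange to 18 (50); ring to 21 (48); neck to 34 (32); dark clamping nut 34 to 58 (40): grip here from above; cutter to 80. Turn about its axis is free.
- holder_vee: Tool holder with cutter and flange ring yellow: V-groove cone, point up, 32 across (mm). 0.3-0.65 kg, upright in the stand. Origin: on the axis at the flange's underside, z up. From there: taper z -46 (diameter 17) to 0 (32); flange to 18 (50); ring to 21 (48); neck to 34 (32); dark clamping nut 34 to 58 (40): grip here from above; cutter to 80. Turn about its axis is free.
- holder_disc: Tool holder with cutter and flange ring blue: slotting disc with 4 bright teeth, 34 across (mm). 0.3-0.65 kg, upright in the stand. Origin: on the axis at the flange's underside, z up. From there: taper z -46 (diameter 17) to 0 (32); flange to 18 (50); ring to 21 (48); neck to 34 (32); dark clamping nut 34 to 58 (40): grip here from above; cutter to 80. Turn about its axis is free.
- holder_ball: Tool holder with cutter and flange ring green: domed round-nose cutter, 24 across (mm). 0.3-0.65 kg, upright in the stand. Origin: on the axis at the flange's underside, z up. From there: taper z -46 (diameter 17) to 0 (32); flange to 18 (50); ring to 21 (48); neck to 34 (32); dark clamping nut 34 to 58 (40): grip here from above; cutter to 80. Turn about its axis is free.
- seat_a: Black seat plate fixed on the stand, 70 x 58 x 12 mm with a 38 mm hole; the orange holder stands in it at the start. Origin: centre of the hole's mouth on the top face (a seated holder's origin coincides with it).
- seat_b: Black seat plate fixed on the stand, 70 x 58 x 12 mm with a 38 mm hole; the yellow holder stands in it at the start. Origin: centre of the hole's mouth on the top face (a seated holder's origin coincides with it).
- seat_c: Black seat plate fixed on the stand, 70 x 58 x 12 mm with a 38 mm hole; the blue holder stands in it at the start. Origin: centre of the hole's mouth on the top face (a seated holder's origin coincides with it).
- seat_d: Black seat plate fixed on the stand, 70 x 58 x 12 mm with a 38 mm hole; the green holder stands in it at the start. Origin: centre of the hole's mouth on the top face (a seated holder's origin coincides with it).
- stand: Setting stand of pale plywood with four black seats; the end block at its +y end is red, the other plywood. Fixed. 86 x 276 mm, ends 66 mm high. Origin: centre of its underside; four seats along its y axis at y = 93, 31, -31, -93 mm, x = 0, top faces at z = 60 mm.
- cassette: Machine's tool cassette, blue on a dark steel base, four empty white seats; the end block at its -y end is red, the other blue. Fixed. 86 x 276 mm, ends 66 mm high. Origin: centre of its underside; four seats along its y axis at y = 93, 31, -31, -93 mm, x = 0, top faces at z = 60 mm. Holes 38 mm wide, right through (3 mm play round the taper's top); fully home = flange lies on the seat.

How it is judged (in metres and radians):
At the end, for the whole second after the job is handed in: Each holder stands in the cassette seat with the same number, counted from the red end, as the stand seat it came from: within 8 mm of the seat's centre line both ways, its flange within 4 mm of the seat's top face, its axis within 0.06 rad of vertical, let go and at rest (((y of seat_a in the frame of stand between 0.073 and 0.113 m and y of holder_spiral in the frame of cassette between -0.101 and -0.085 m) or (y of seat_a in the frame of stand between 0.011 and 0.051 m and y of holder_spiral in the frame of cassette between -0.039 and -0.023 m) or (y of seat_a in the frame of stand between -0.051 and -0.011 m and y of holder_spiral in the frame of cassette between 0.023 and 0.039 m) or (y of seat_a in the frame of stand between -0.113 and -0.073 m and y of holder_spiral in the frame of cassette between 0.085 and 0.101 m)) and x of holder_spiral in the frame of cassette between -0.008 and 0.008 m and z of holder_spiral in the frame of cassette between 0.056 and 0.064 m and angle between each of holder_spiral, holder_vee, holder_disc, holder_ball's own z axis and vertical below 0.06 rad and linear speed of each of holder_spiral, holder_vee, holder_disc, holder_ball below 0.02 m/s and angular speed of each of holder_spiral, holder_vee, holder_disc, holder_ball below 0.2 rad/s and ((y of seat_b in the frame of stand between 0.073 and 0.113 m and y of holder_vee in the frame of cassette between -0.101 and -0.085 m) or (y of seat_b in the frame of stand between 0.011 and 0.051 m and y of holder_vee in the frame of cassette between -0.039 and -0.023 m) or (y of seat_b in the frame of stand between -0.051 and -0.011 m and y of holder_vee in the frame of cassette between 0.023 and 0.039 m) or (y of seat_b in the frame of stand between -0.113 and -0.073 m and y of holder_vee in the frame of cassette between 0.085 and 0.101 m)) and x of holder_vee in the frame of cassette between -0.008 and 0.008 m and z of holder_vee in the frame of cassette between 0.056 and 0.064 m and ((y of seat_c in the frame of stand between 0.073 and 0.113 m and y of holder_disc in the frame of cassette between -0.101 and -0.085 m) or (y of seat_c in the frame of stand between 0.011 and 0.051 m and y of holder_disc in the frame of cassette between -0.039 and -0.023 m) or (y of seat_c in the frame of stand between -0.051 and -0.011 m and y of holder_disc in the frame of cassette between 0.023 and 0.039 m) or (y of seat_c in the frame of stand between -0.113 and -0.073 m and y of holder_disc in the frame of cassette between 0.085 and 0.101 m)) and x of holder_disc in the frame of cassette between -0.008 and 0.008 m and z of holder_disc in the frame of cassette between 0.056 and 0.064 m and ((y of seat_d in the frame of stand between 0.073 and 0.113 m and y of holder_ball in the frame of cassette between -0.101 and -0.085 m) or (y of seat_d in the frame of stand between 0.011 and 0.051 m and y of holder_ball in the frame of cassette between -0.039 and -0.023 m) or (y of seat_d in the frame of stand between -0.051 and -0.011 m and y of holder_ball in the frame of cassette between 0.023 and 0.039 m) or (y of seat_d in the frame of stand between -0.113 and -0.073 m and y of holder_ball in the frame of cassette between 0.085 and 0.101 m)) and x of holder_ball in the frame of cassette between -0.008 and 0.008 m and z of holder_ball in the frame of cassette between 0.056 and 0.064 m); the robot touches nothing.
It fails at once if a holder is tipped over or laid down (more than 0.6 rad from upright) (angle between any of holder_spiral, holder_vee, holder_disc, holder_ball's own z axis and vertical above 0.6 rad).
It also fails if it takes over 128 s, if anything falls off the work surface, if the arm or the gripper's body presses on something with over 40 N, if the wrist force passes 120 N, or if a joint passes its speed limit or range.

### The arm

A 6-joint arm with a two-finger parallel gripper is mounted at the origin on a cart in front of the work surface, level with it; the furniture and walls round the work are solid. World frame = base frame: x ahead of the robot, y to its left, z up, the work surface at z = 0. Lengths are in mm, angles in degrees, forces in N, time in s.
With the tool pointing down it reaches from about 300 to 850 mm from the base axis. Payload 4.2 kg.
Tool frame: the origin (TCP) lies at the very end of the fingers, on their centre line; the grasp point (between the pads) lies 19 mm behind it; z points along the fingers, y is the line along which they close (so a half turn about z gives the same grasp; the last joint's range is limited). The gripper opens to 91 mm and grips with 3 to 60 N. Pads are 32 mm wide; open, the fingers measure 118 mm over their backs; the gripper's body (76 mm by 178 mm) begins 60 mm behind the grasp point.
Start: joints at [-76.604, 18.312, 89.639, -0, 72.044, -1.146], TCP at [144.376, -556.596, 213.976] pointing down, gripper open.
Joint ranges: [-177.97, 177.97], [-48.28, 115.42], [12.27, 149.76], [-77.06, 257.06], [2.81, 150.46], [-146.56, 146.56]. Speed limits (degrees/s): [147.25, 147.25, 180, 180, 180, 180].

### API

Orientations are given as [roll, pitch, yaw] about the fixed x, y, z axes, in that order (R = Rz(yaw) Ry(pitch) Rx(roll)).
In Python, from workcell import env gives the robot as it stands.
- The arm moves only by the shell command python3 -m pendant 'ROWS' [FORCE]. ROWS is a JSON object of lists of equal length, an entry for each row: "translation": the shift along the tool's x, y, z in mm, a list of three; "roll": the turn about the tool's z in rad; "hand": the closure in counts, from 0 (fully open) to 255 (shut). In form: {"translation": [[dx, dy, dz], ...], "roll": [roll, ...], "hand": [hand, ...]}. A call has exactly 8 rows; each row shifts and turns the commanded pose from where the row before left it, along the tool's axes as they then stand; what a row does not reach is not made up. A row lasts 1/12 s, in which the tool goes at most 41.7 mm and 7.16 degrees, less where a joint would pass 70% of its speed; a pose out of reach is approached as far as the arm can. A call with a gripper value outside its range is refused whole. The fingers move at their own pace and stop on an object; FORCE is the grip in N (left out, the last holds). Time passes only in rows, so rows that do not move let the fingers close, or fill a call up. It gives the time, the measured TCP pose, the force, the opening and the grip force at its end, in the units of the state.
- env.state(): the state, without advancing time (a new reading comes with each control period).
- env.grab_frame(name): name is "scene" or "top" or "wrist"; returns a dict with "frame" (400x640x3 uint8, red, green, blue), "z_map" (400x640 float32, mm along the optical axis (not along the pixel's ray), 0 where there is no reading), "fx", "fy", "cx", "cy" (pixels), "pose" (4x4, takes a point from camera to world coordinates). Camera axes: x right, y down, z forward; pixel columns grow to the right and rows downward; lengths in mm; the calibration is good to about 2 mm. A picture is of the moment at which its call begins.
- env.job_done(): hands the job in; it is judged then, once.
Trained networks look in a picture, given as the dict that the camera call returned (one of the last four; its "shot" number tells which), for a name from the list of things; names that differ only in an ending like _2 or _b are one class to them, and where a whole thing is asked for, a point or a joint stands for the part that bears it (a point fixed in the world has none). Each returns a list of dicts, best first, with "score" (0 to 1); they miss things now and then, are a little off and sometimes report something else, mostly with a low value. They report only what shows in the picture. A call takes as long as a camera call.
- env.recognise(picture, label): "rect" ([centre column, centre row, width, height] in pixels, round what is visible of it).
- env.regions_of(picture, label): "pixels" (400x640 bool, what is visible of it) and "rect" ([centre column, centre row, width, height] in pixels, round what is visible of it).
The state is a dict: "time_s": time; "qpos": joint angles; "qvel": joint speeds; "effort": joint torques, N m; "ee_pos": TCP position; "ee_rot": TCP orientation; "force": force on the tool from outside, world axes, zero at the start; "torque": the same for the moment, N m; "gripper_width": finger opening in mm; "gripper_force": force on a finger pad.
Only numpy, scipy, OpenCV 4.12 (cv2) and the standard library are available. Lean on these libraries where they do the work, as an engineer would, in place of code of your own. Each camera call takes 0.05 s, during which the arm holds its last target. There are 200 camera calls.

## Working session

There is one attempt and no reset: what is moved stays moved. The work goes in short steps, Python scripts to look and compute and a shell command to move; the robot and the scene stay as the last step left them, time stands still between calls to the robot, and variables do not carry over. Pictures are saved under pics/ and viewed, at most 14 in all, crops included, and the job is handed in when it is done.

```bash
mkdir -p pics; cat > h.py <<'E'
import numpy as np, cv2
from workcell import env
def pts(p,mask):
    z=p["z_map"]; v,u=np.nonzero(mask&(z>0)); d=z[v,u]
    c=np.stack([(u-p["cx"])/p["fx"]*d,(v-p["cy"])/p["fy"]*d,d,np.ones_like(d)])
    return (p["pose"]@c)[:3].T
def save(p,n): cv2.imwrite(f"pics/{n}.png",p["frame"][:,:,::-1])
E
python3 - <<'E'
from h import *
s=env.state(); print({k:np.round(v,2) for k,v in s.items()})
ims=[]
for n in("top","scene"):
    p=env.grab_frame(n); ims.append(p["frame"]); print(n,np.round(p["pose"],2).tolist(),p["fx"])
    for l in("holder_spiral","holder_vee","holder_disc","holder_ball","cassette","stand"):
        for r in env.regions_of(p,l)[:1]:
            q=pts(p,r["pixels"]); print(l,round(r["score"],2),np.round(r["rect"]),np.round(np.median(q,0)),np.round(np.percentile(q,[2,98],axis=0)).tolist())
    save(p,n+"1")
E
```

```text
{'time_s': np.float64(0.0), 'qpos': array([-76.61,  18.35,  89.71,  -0.  ,  72.04,  -1.15]), 'qvel': array([-0.01,  0.11,  0.03,  0.03,  0.  ,  0.07]), 'effort': array([ -0.  , -41.25, -23.2 ,   0.07,   0.05,  -0.  ]), 'ee_pos': array([ 144.23, -556.08,  213.12]), 'ee_rot': array([-179.9 ,    0.  ,   14.54]), 'force': array([0.66, 0.85, 0.57]), 'torque': array([ 0.01, -0.04,  0.01]), 'gripper_force': np.float64(0.0), 'gripper_width': np.float64(91.1)}
top [[-0.0, -1.0, 0.06, 434.72], [-1.0, 0.0, -0.0, 46.48], [0.0, -0.06, -1.0, 1085.2], [0.0, 0.0, 0.0, 1.0]] 400.5442137304094
holder_spiral 0.81 [284. 216.  16.  20.] [444. 133. 117.] [[425.0, 114.0, 76.0], [467.0, 155.0, 141.0]]
holder_vee 0.79 [216. 193.  20.  23.] [499. 305. 117.] [[479.0, 290.0, 64.0], [523.0, 331.0, 137.0]]
holder_disc 0.58 [261. 210.  20.  19.] [463. 189. 130.] [[442.0, 172.0, 76.0], [483.0, 210.0, 138.0]]
holder_ball 0.73 [239. 202.  21.  20.] [481. 246. 116.] [[460.0, 230.0, 63.0], [503.0, 271.0, 139.0]]
cassette 0.58 [395. 195. 113.  43.] [ 496. -143.   58.] [[450.0, -274.0, 2.0], [544.0, -5.0, 66.0]]
stand 0.71 [250. 206. 115.  61.] [465. 121.  64.] [[399.0, 87.0, 6.0], [548.0, 361.0, 68.0]]
scene [[-0.82, -0.29, 0.49, -35.58], [-0.57, 0.44, -0.7, 815.26], [-0.01, -0.85, -0.52, 659.58], [0.0, 0.0, 0.0, 1.0]] 421.7301760392749
holder_spiral 0.72 [321. 217.  21.  36.] [437. 147.  95.] [[422.0, 34.0, 32.0], [495.0, 161.0, 139.0]]
holder_vee 0.95 [255. 250.  22.  36.] [491. 325.  98.] [[478.0, 299.0, 64.0], [517.0, 338.0, 134.0]]
holder_disc 0.86 [299. 226.  17.  39.] [455. 207.  99.] [[440.0, 181.0, 61.0], [482.0, 220.0, 136.0]]
holder_ball 0.97 [277. 237.  19.  40.] [473. 265.  97.] [[459.0, 238.0, 61.0], [500.0, 279.0, 137.0]]
cassette 0.67 [359. 187.  65.  66.] [ 476. -103.   51.] [[446.0, -269.0, 3.0], [533.0, 0.0, 65.0]]
stand 0.69 [278. 257.  36.  23.] [457. 268.  58.] [[442.0, 229.0, 49.0], [516.0, 292.0, 62.0]]
```

```bash
python3 - <<'E'
import cv2
a=cv2.imread("pics/top1.png")[130:270,140:500]; cv2.imwrite("pics/topc.png",cv2.resize(a,None,fx=2.2,fy=2.2,interpolation=2))
E
```

```text
(no output)
```

View pics/topc.png

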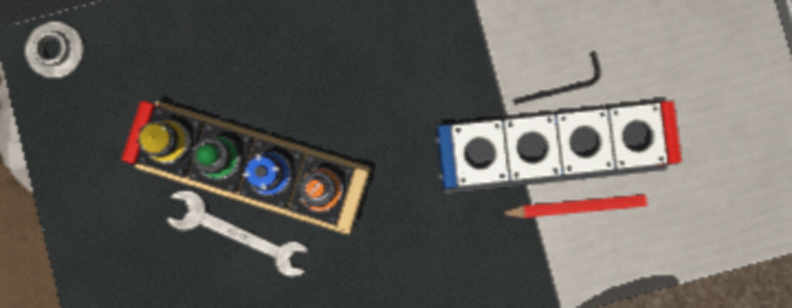

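View pics/scene1.png

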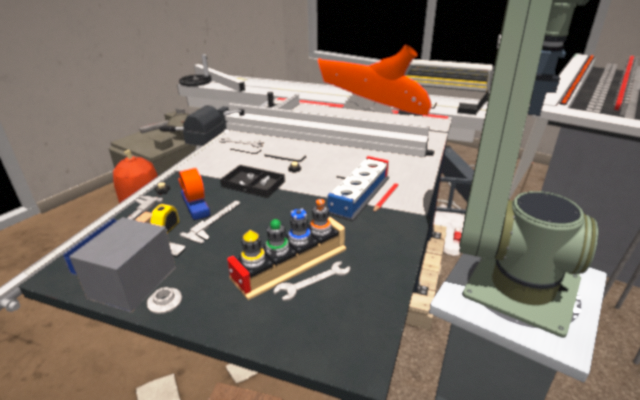

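The top view shows the stand on the left, red end at left (crop px ~140,130), with yellow, green, blue and orange in that order. The cassette is on the right, its red end at right (~672,130) and all four white seats empty. So yellow goes to the seat furthest right, and orange to the one next to the blue end.

```bash
cat >> h.py <<'E'
def ray(p,u,v,z):
    d=p["pose"][:3,:3]@np.array([(u-p["cx"])/p["fx"],(v-p["cy"])/p["fy"],1]); o=p["pose"][:3,3]
    return o+d*(z-o[2])/d[2]
def world(p):
    h,w=p["z_map"].shape; v,u=np.mgrid[:h,:w]; d=p["z_map"]
    c=np.stack([(u-p["cx"])/p["fx"]*d,(v-p["cy"])/p["fy"]*d,d],-1)
    return c@p["pose"][:3,:3].T+p["pose"][:3,3]
E
python3 - <<'E'
from h import *
p=env.grab_frame("top"); W=world(p); ok=p["z_map"]>0
# cassette: top faces z 50..75
m=ok&(abs(W[...,2]-62)<10)&(W[...,1]<30)&(W[...,1]>-320)&(W[...,0]>400)&(W[...,0]<600)
n,l,s,c=cv2.connectedComponentsWithStats(m.astype(np.uint8)); i=1+np.argmax(s[1:,4])
q=W[l==i]; r=cv2.minAreaRect(q[:,:2].astype(np.float32)); print("cass",r,np.median(q[:,2]))
g=p["frame"].astype(int); white=((g.min(2)>110)&(l==i)).astype(np.uint8)
cs,h=cv2.findContours(white,cv2.RETR_CCOMP,cv2.CHAIN_APPROX_NONE)
for k,cc in enumerate(cs):
    if h[0][k][3]>=0 and cv2.contourArea(cc)>40:
        M=cv2.moments(cc); print("hole",cv2.contourArea(cc),np.round(ray(p,M["m10"]/M["m00"],M["m01"]/M["m00"],60),1))
m=ok&(W[...,2]>48)&(W[...,2]<150)&(W[...,1]<390)&(W[...,1]>60)&(W[...,0]>380)&(W[...,0]<580)
n,l,s,c=cv2.connectedComponentsWithStats(m.astype(np.uint8)); i=1+np.argmax(s[1:,4])
q=W[(l==i)&(W[...,2]<72)]; print("stand",cv2.minAreaRect(q[:,:2].astype(np.float32)))
for lab in("holder_spiral","holder_disc","holder_ball","holder_vee"):
    R=env.regions_of(p,lab)[0]["pixels"]; a=W[R&ok]
    n=a[(a[:,2]>108)&(a[:,2]<122)]; t=a[a[:,2]>130]
    print(lab,len(n),len(t),np.round((n.min(0)+n.max(0))/2,1) if len(n) else "",np.round(t.mean(0),1) if len(t) else "")
E
```

```text
cass ((501.3971252441406, -180.8572235107422), (73.70404815673828, 199.4093475341797), 6.516631126403809) 59.034208346733635
hole 184.5 [ 494.3 -109.7   60. ]
hole 182.0 [ 500.9 -171.    60. ]
hole 181.5 [ 507.4 -232.6   60. ]
stand ((473.77294921875, 224.37506103515625), (277.8935852050781, 73.37568664550781), 72.6187973022461)
holder_spiral 135 60 [445.7 134.1 115.7] [446.2 135.3 138. ]
holder_disc 66 146 [464.  195.1 114.4] [464.3 194.3 133.3]
holder_ball 147 68 [483.3 253.9 116. ] [482.6 253.1 135.6]
holder_vee 93 59 [500.5 312.6 115.1] [501.9 311.9 133.6]
```

```bash
python3 -m pendant '{"translation":[[0,0,-10],[0,0,-10],[0,0,-10],[0,0,-10],[0,0,0],[0,0,0],[0,0,0],[0,0,0]],"roll":[-0.124,-0.124,-0.124,-0.124,-0.124,-0.124,-0.124,-0.124],"hand":[0,0,0,0,0,0,0,0]}' 30
cat >> h.py <<'E'
T=dict(spiral=(446,135.6),disc=(464.5,194.8),ball=(483,254),vee=(501.6,313.1))
C=dict(spiral=(487.8,-48.3),disc=(494.3,-109.7),ball=(500.9,-171),vee=(507.4,-232.6))
YT,YC=72.6,96.1
def go(x,y,z,yaw):
    s=env.state(); e=s["ee_pos"]; Y=s["ee_rot"][2]; r=np.deg2rad(((Y-yaw+180)%360)-180)
    def loc(a): a=np.deg2rad(a); d=np.array([x,y])-e[:2]; return np.round([np.cos(a)*d[0]+np.sin(a)*d[1],np.sin(a)*d[0]-np.cos(a)*d[1],e[2]-z],2)
    print("at",np.round(e,1),np.round(s["ee_rot"],2),"w",round(s["gripper_width"],1),"F",np.round(s["force"],1),"| shift now",loc(Y),"roll",round(r,4),"| shift after roll",loc(yaw))
E
python3 -c "
from h import *
go(*T['spiral'],235,YT)"
```

```text
time_s: 1.62
ee_pos: [144.4, -556.6, 254.1]
ee_rot: [180.0, 0.0, 71.7]
force: [-0.2, -0.6, 0.3]
gripper_width: 91.7
gripper_force: 0.0
at [ 144.4 -556.6  254.1] [1.7999e+02 1.0000e-02 7.1730e+01] w 91.7 F [-0.2 -0.6  0.3] | shift now [751.84  69.45  19.07] roll -0.0151 | shift after roll [750.7   80.82  19.07]
```

```bash
for i in 1; do :; done; python3 -m pendant '{"translation":[[31.2,2.9,0],[31.2,3.4,0],[31.2,3.4,0],[31.2,3.4,0],[31.2,3.4,0],[31.2,3.4,0],[31.2,3.4,0],[31.2,3.4,0]],"roll":[-0.0151,0,0,0,0,0,0,0],"hand":[0,0,0,0,0,0,0,0]}'
python3 -m pendant '{"translation":[[31.2,3.4,0],[31.2,3.4,0],[31.2,3.4,0],[31.2,3.4,0],[31.2,3.4,0],[31.2,3.4,0],[31.2,3.4,0],[31.2,3.4,0]],"roll":[0,0,0,0,0,0,0,0],"hand":[0,0,0,0,0,0,0,0]}'
python3 -m pendant '{"translation":[[31.2,3.4,0],[31.2,3.4,0],[31.2,3.4,0],[31.2,3.4,0],[31.2,3.4,0],[31.2,3.4,0],[31.2,3.4,0],[31.2,3.4,0]],"roll":[0,0,0,0,0,0,0,0],"hand":[0,0,0,0,0,0,0,0]}'
python3 -c "
from h import *
go(*T['spiral'],235,YT)
p=env.grab_frame('wrist'); save(p,'w1'); print(np.round(p['pose'],2).tolist(),p['fx'])
W=world(p); ok=p['z_map']>0
for lab in('holder_spiral','holder_disc'):
    for r in env.regions_of(p,lab)[:1]:
        a=W[r['pixels']&ok]; 
        n=a[(a[:,2]>112)&(a[:,2]<122)]; t=a[a[:,2]>130]
        print(lab,r['rect'],len(n),np.round((n.min(0)+n.max(0))/2,1) if len(n) else '',cv2.minEnclosingCircle(n[:,:2].astype(np.float32)) if len(n) else '',np.round(t.mean(0),1) if len(t) else '')
"
```

```text
time_s: 2.28
ee_pos: [246.7, -325.8, 254.1]
ee_rot: [180.0, 0.0, 72.2]
force: [0.5, 0.3, 0.8]
gripper_width: 91.5
gripper_force: 0.0
time_s: 2.95
ee_pos: [348.7, -96.3, 254.3]
ee_rot: [179.9, 0.0, 72.2]
force: [0.1, 0.2, -0.5]
gripper_width: 91.1
gripper_force: 0.0
time_s: 3.62
ee_pos: [450.7, 133.2, 254.1]
ee_rot: [180.0, -0.0, 72.3]
force: [1.2, -0.7, 1.5]
gripper_width: 90.7
gripper_force: 0.0
at [450.7 133.2 254.1] [179.97  -0.    72.27] w 90.7 F [ 1.2 -0.7  1.5] | shift now [ 0.8  -5.23 19.07] roll -0.0057 | shift after roll [ 0.83 -5.23 19.07]
[[0.95, -0.29, -0.08, 473.45], [-0.3, -0.92, -0.25, 203.43], [0.0, 0.26, -0.97, 424.24], [0.0, 0.0, 0.0, 1.0]] 349.9752290256144
holder_spiral [316.8, 176.1, 52.9, 59.8] 1021 [448.2 137.6 116.9] ((448.1973571777344, 137.35977172851562), 20.649585723876953) [448.3 138.4 138.4]
holder_disc [318.5, 114.0, 48.4, 52.3] 423 [466.8 196.4 116.8] ((466.71868896484375, 196.39804077148438), 20.53630828857422) [466.9 196.5 133. ]
```

View pics/w1.png

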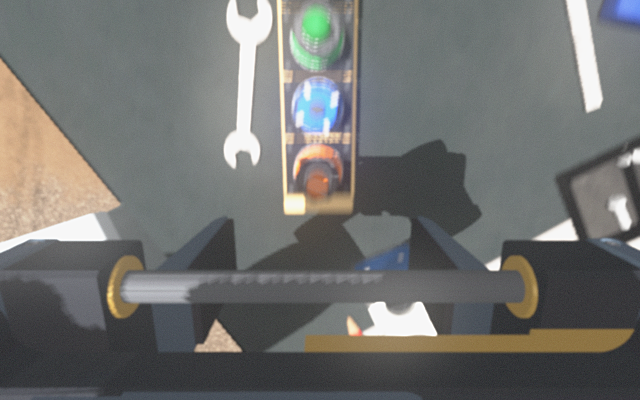

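The wrist view shows orange (317,176), blue (318,110) and green (317,40) lined up between the fingers. It agrees with the top camera to about 2 mm, so I'll use the mean.

```bash
python3 -m pendant '{"translation":[[2,-4.3,5],[0,0,15],[0,0,20],[0,0,20],[0,0,20],[0,0,15],[0,0,0],[0,0,0]],"roll":[-0.0057,0,0,0,0,0,0,0],"hand":[0,0,0,0,0,0,0,0]}'
python3 -c "
from h import *
go(447.2,136.5,89,YT)"
```

```text
time_s: 4.43
ee_pos: [446.0, 133.8, 158.7]
ee_rot: [-179.9, 0.1, 72.5]
force: [0.4, 0.1, 0.2]
gripper_width: 91.0
gripper_force: 0.0
at [446.  133.8 158.7] [-1.7993e+02  6.0000e-02  7.2500e+01] w 91.0 F [0.4 0.1 0.2] | shift now [ 2.94  0.36 69.69] roll -0.0018 | shift after roll [ 2.94  0.37 69.69]
```

```bash
python3 -m pendant '{"translation":[[2.9,0.4,10],[0,0,15],[0,0,15],[0,0,15],[0,0,10],[0,0,4.5],[0,0,0],[0,0,0]],"roll":[0,0,0,0,0,0,0,0],"hand":[0,0,0,0,0,0,0,0]}'
python3 -m pendant '{"translation":[[0,0,0],[0,0,0],[0,0,0],[0,0,0],[0,0,0],[0,0,0],[0,0,0],[0,0,0]],"roll":[0,0,0,0,0,0,0,0],"hand":[255,255,255,255,255,255,255,255]}' 35
```

```text
time_s: 5.1
ee_pos: [448.8, 137.6, 90.0]
ee_rot: [179.9, -0.0, 72.6]
force: [0.4, 0.3, -0.3]
gripper_width: 91.1
gripper_force: 0.0
time_s: 5.77
ee_pos: [448.0, 137.5, 89.4]
ee_rot: [-180.0, 0.0, 72.6]
force: [-5.4, 2.8, 4.5]
gripper_width: 40.5
gripper_force: 2.9
```

```bash
python3 -m pendant '{"translation":[[0,0,0],[0,0,-4],[0,0,-16],[0,0,-28],[0,0,-30],[0,0,-30],[0,0,-28],[0,0,-10]],"roll":[0,0,0,0,0,0,0,0],"hand":[255,255,255,255,255,255,255,255]}' 35
python3 -c "
from h import *
go(*C['spiral'],235,YC)
p=env.grab_frame('wrist'); save(p,'w2')
W=world(p); ok=p['z_map']>0
for r in env.regions_of(p,'holder_spiral')[:1]:
    print(r['score'],r['rect'],np.round(np.percentile(W[r['pixels']&ok],[2,98],axis=0)))
"
```

```text
time_s: 6.43
ee_pos: [449.7, 137.8, 238.8]
ee_rot: [179.7, -0.2, 72.6]
force: [1.2, 0.2, -5.8]
gripper_width: 39.6
gripper_force: 35.0
at [449.7 137.8 238.8] [179.7   -0.18  72.57] w 39.6 F [ 1.2  0.2 -5.8] | shift now [-166.18   92.14    3.79] roll -0.4106 | shift after roll [-189.15   18.14    3.79]
0.58 [322.9, 255.1, 85.9, 131.4] [[435. 131. 214.]
 [471. 161. 289.]]
```

View pics/w2.png

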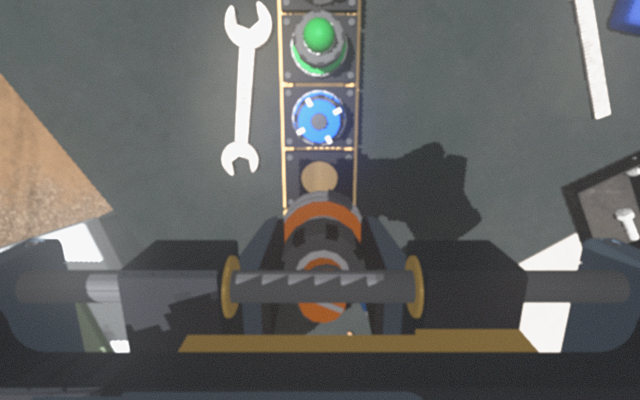

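```bash
python3 -m pendant '{"translation":[[0,0,0],[0,0,0],[0,0,0],[0,0,0],[-8,0,0],[-16,2,0],[-24,3,0],[-28,3,0]],"roll":[-0.1026,-0.1026,-0.1026,-0.1026,0,0,0,0],"hand":[255,255,255,255,255,255,255,255]}' 35
python3 -m pendant '{"translation":[[-28,3,0],[-28,3,0],[-24,3,0],[-16,2,0],[-10,1,0],[-5.7,0,0],[0,0,0],[0,0,0]],"roll":[0,0,0,0,0,0,0,0],"hand":[255,255,255,255,255,255,255,255]}' 35
python3 -c "
from h import *
go(489.5,-46.7,90,YC)
p=env.grab_frame('top'); W=world(p)
g=p['frame']; cv2.imwrite('pics/t2.png',cv2.resize(g[150:240,300:480],None,fx=4,fy=4,interpolation=2))
"
```

```text
time_s: 7.2
ee_pos: [463.1, 62.0, 233.3]
ee_rot: [-179.8, 0.0, 96.0]
force: [1.0, -0.2, -6.2]
gripper_width: 39.1
gripper_force: 35.0
time_s: 7.87
ee_pos: [487.4, -46.6, 234.7]
ee_rot: [-179.9, -0.1, 96.0]
force: [-0.5, 1.0, -6.3]
gripper_width: 39.3
gripper_force: 35.0
at [487.4 -46.6 234.7] [-1.7991e+02 -6.0000e-02  9.6040e+01] w 39.3 F [-0.5  1.  -6.3] | shift now [ -0.36   2.09 144.75] roll -0.0011 | shift after roll [ -0.37   2.09 144.75]
```

View pics/t2.png

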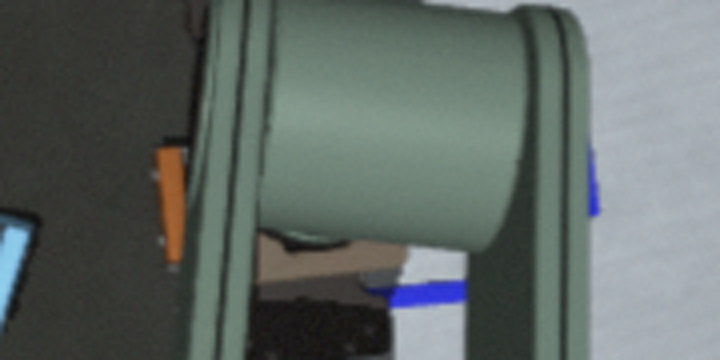

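The arm hides the seats in this view, so I'll descend in stages and watch the force.

```bash
python3 -m pendant '{"translation":[[-0.3,2,8],[0,0,16],[0,0,22],[0,0,22],[0,0,18],[0,0,12],[0,0,7],[0,0,0]],"roll":[0,0,0,0,0,0,0,0],"hand":[255,255,255,255,255,255,255,255]}' 35
python3 -c "
from h import *
go(489.5,-46.7,90,YC)
p=env.grab_frame('scene'); cv2.imwrite('pics/s2.png',cv2.resize(p['frame'][140:240,290:430,::-1],None,fx=5,fy=5,interpolation=2))
"
```

```text
time_s: 8.58
ee_pos: [488.8, -46.4, 128.7]
ee_rot: [-179.8, -0.0, 96.1]
force: [0.2, 0.4, -6.0]
gripper_width: 39.4
gripper_force: 35.0
at [488.8 -46.4 128.7] [-1.798e+02 -5.000e-02  9.614e+01] w 39.4 F [ 0.2  0.4 -6. ] | shift now [-0.42  0.63 38.7 ] roll 0.0006 | shift after roll [-0.42  0.63 38.7 ]
```

View pics/s2.png

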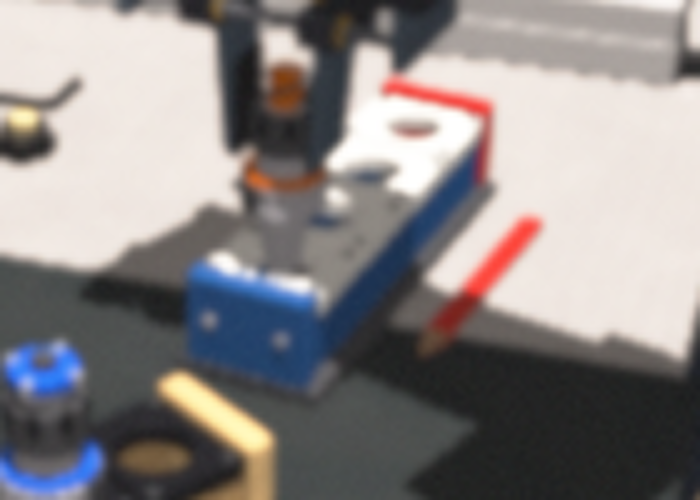

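Orange is upright with its taper going into the seat next to the blue end, and the force is unchanged. I'll lower it to just above home.

```bash
python3 -m pendant '{"translation":[[-0.4,0.6,3],[0,0,6],[0,0,8],[0,0,8],[0,0,5],[0,0,3],[0,0,2],[0,0,0]],"roll":[0,0,0,0,0,0,0,0],"hand":[255,255,255,255,255,255,255,255]}' 35
python3 -m pendant '{"translation":[[0,0,1],[0,0,1],[0,0,1],[0,0,0],[0,0,0],[0,0,0],[0,0,0],[0,0,0]],"roll":[0,0,0,0,0,0,0,0],"hand":[255,255,255,255,255,255,255,255]}' 35
```

```text
time_s: 9.3
ee_pos: [490.4, -47.5, 95.0]
ee_rot: [-180.0, -0.0, 96.1]
force: [-0.7, 0.1, -5.7]
gripper_width: 39.2
gripper_force: 35.0
time_s: 9.97
ee_pos: [490.7, -47.5, 92.5]
ee_rot: [180.0, 0.0, 96.1]
force: [-0.3, -0.4, -5.8]
gripper_width: 39.3
gripper_force: 35.0
```

```bash
python3 -m pendant '{"translation":[[0,0,1.5],[0,0,1],[0,0,0],[0,0,0],[0,0,0],[0,0,0],[0,0,0],[0,0,0]],"roll":[0,0,0,0,0,0,0,0],"hand":[255,255,255,255,0,0,0,0]}' 35
python3 -m pendant '{"translation":[[0,0,0],[0,0,0],[0,0,0],[0,0,-5],[0,0,-15],[0,0,-25],[0,0,-30],[0,0,-25]],"roll":[0,0,0,0,0,0,0,0],"hand":[0,0,0,0,0,0,0,0]}'
python3 -c "
from h import *
go(466.4,196.6,200,YT)
p=env.grab_frame('scene'); W=world(p); ok=p['z_map']>0
for r in env.regions_of(p,'holder_spiral')[:2]:
    a=W[r['pixels']&ok]; print(r['score'],r['rect'],np.round(np.percentile(a,[2,98],axis=0)))
"
```

```text
time_s: 10.63
ee_pos: [491.3, -47.5, 90.6]
ee_rot: [179.9, 0.0, 96.1]
force: [0.1, 0.4, -0.6]
gripper_width: 63.1
gripper_force: 0.0
time_s: 11.3
ee_pos: [490.7, -47.5, 191.9]
ee_rot: [180.0, 0.0, 96.1]
force: [1.3, -0.2, 0.0]
gripper_width: 91.4
gripper_force: 0.0
at [490.7 -47.5 191.9] [1.7995e+02 2.0000e-02 9.6080e+01] w 91.4 F [ 1.3 -0.2  0. ] | shift now [245.29   1.69  -8.13] roll 0.4099 | shift after roll [225.64 -96.19  -8.13]
0.93 [345.2, 180.3, 16.2, 28.3] [[465. -63.  61.]
 [508. -24. 139.]]
```

```bash
python3 -m pendant '{"translation":[[0,0,-4],[0,0,-4],[0,0,0],[0,0,0],[20,-9,0],[28,-12,0],[30,-13,0],[30,-13,0]],"roll":[0.1025,0.1025,0.1025,0.1025,0,0,0,0],"hand":[0,0,0,0,0,0,0,0]}'
python3 -m pendant '{"translation":[[30,-13,0],[30,-12,0],[25,-11,0],[18,-7.5,0],[10,-4,0],[4.6,-1.7,0],[0,0,0],[0,0,0]],"roll":[0,0,0,0,0,0,0,0],"hand":[0,0,0,0,0,0,0,0]}'
cat >> h.py <<'E'
def look(*labs):
    p=env.grab_frame('wrist'); W=world(p); ok=p['z_map']>0
    for lab in labs:
        for r in env.regions_of(p,'holder_'+lab)[:1]:
            a=W[r['pixels']&ok]; n=a[(a[:,2]>112)&(a[:,2]<122)]; t=a[a[:,2]>128]
            print(lab,round(r['score'],2),np.round((n.min(0)+n.max(0))/2,1) if len(n) else '',np.round(cv2.minEnclosingCircle(n[:,:2].astype(np.float32))[0],1) if len(n) else '',np.round(t.mean(0),1) if len(t) else '')
    return p
E
python3 -c "
from h import *
go(466.5,196.5,89.5,YT)
look('disc','ball','vee')"
```

```text
time_s: 12.07
ee_pos: [477.4, 70.5, 197.4]
ee_rot: [-179.9, 0.0, 72.5]
force: [1.1, -0.1, -0.0]
gripper_width: 91.6
gripper_force: 0.0
time_s: 12.73
ee_pos: [466.3, 195.8, 197.7]
ee_rot: [-180.0, 0.1, 72.6]
force: [0.1, -0.6, -0.3]
gripper_width: 91.3
gripper_force: 0.0
at [466.3 195.8 197.7] [-1.7999e+02  6.0000e-02  7.2580e+01] w 91.3 F [ 0.1 -0.6 -0.3] | shift now [7.6000e-01 1.0000e-02 1.0816e+02] roll -0.0004 | shift after roll [7.6000e-01 1.0000e-02 1.0816e+02]
disc 0.72 [466.8 197.6 115.5] [466.8 196.5] [467.  197.2 132.9]
ball 0.63 [485.1 255.5 116.4] [485.3 255.4] [485.4 255.8 135.7]
vee 0.75 [503.9 312.5 116.9] [504.  314.5] [503.5 313.4 132.5]
```

```bash
python3 -m pendant '{"translation":[[1,0.2,8],[0,0,18],[0,0,22],[0,0,22],[0,0,20],[0,0,12],[0,0,6],[0,0,0]],"roll":[0,0,0,0,0,0,0,0],"hand":[0,0,0,0,0,0,0,0]}'
python3 -m pendant '{"translation":[[0,0,0],[0,0,0],[0,0,0],[0,0,0],[0,0,0],[0,0,0],[0,0,0],[0,0,0]],"roll":[0,0,0,0,0,0,0,0],"hand":[255,255,255,255,255,255,255,255]}' 35
python3 -m pendant '{"translation":[[0,0,0],[0,0,-4],[0,0,-16],[0,0,-28],[0,0,-30],[0,0,-30],[0,0,-28],[0,0,-10]],"roll":[0,0,0,0,0,0,0,0],"hand":[255,255,255,255,255,255,255,255]}' 35
python3 -c "
from h import *
go(496.1,-108.2,239,YC)
p=look('disc'); W=world(p)
"
```

```text
time_s: 13.6
ee_pos: [465.9, 196.8, 88.3]
ee_rot: [-179.9, 0.1, 72.6]
force: [-0.6, 0.6, 0.1]
gripper_width: 91.3
gripper_force: 0.0
time_s: 14.27
ee_pos: [466.8, 197.5, 90.0]
ee_rot: [-180.0, -0.0, 72.6]
force: [-3.1, 1.8, 3.2]
gripper_width: 40.7
gripper_force: 2.3
time_s: 14.93
ee_pos: [468.2, 198.0, 239.5]
ee_rot: [179.7, -0.2, 72.6]
force: [1.2, 0.3, -4.4]
gripper_width: 39.1
gripper_force: 35.0
at [468.2 198.  239.5] [179.72  -0.22  72.59] w 39.1 F [ 1.2  0.3 -4.4] | shift now [-283.86  118.18    0.51] roll -0.4103 | shift after roll [-307.44   -4.85    0.51]
disc 0.94   [471.3 206.4 258.5]
```

```bash
python3 -m pendant '{"translation":[[0,0,0],[0,0,0],[0,0,0],[0,0,0],[-10,0,0],[-20,-0.4,0],[-30,-0.6,0],[-34,-0.6,0]],"roll":[-0.1026,-0.1026,-0.1026,-0.1026,0,0,0,0],"hand":[255,255,255,255,255,255,255,255]}' 35
python3 -m pendant '{"translation":[[-36,-0.6,0],[-36,-0.6,0],[-36,-0.6,0],[-36,-0.6,0],[-36,-0.6,0],[-20,-0.3,0],[-9,0,0],[-4.4,0,0]],"roll":[0,0,0,0,0,0,0,0],"hand":[255,255,255,255,255,255,255,255]}' 35
python3 -m pendant '{"translation":[[0,0,8],[0,0,14],[0,0,18],[0,0,16],[0,0,10],[0,0,4],[0,0,0],[0,0,0]],"roll":[0,0,0,0,0,0,0,0],"hand":[255,255,255,255,255,255,255,255]}' 35
python3 -c "
from h import *
go(496.1,-108.2,90.5,YC)
p=look('spiral'); save(p,'w3')
"
```

```text
time_s: 15.7
ee_pos: [474.0, 102.8, 233.7]
ee_rot: [-179.8, 0.0, 96.1]
force: [1.5, -0.3, -4.3]
gripper_width: 39.2
gripper_force: 35.0
time_s: 16.37
ee_pos: [493.5, -110.3, 234.2]
ee_rot: [-179.8, -0.1, 95.9]
force: [-0.3, 0.1, -4.4]
gripper_width: 38.6
gripper_force: 35.0
time_s: 17.03
ee_pos: [495.0, -108.3, 166.3]
ee_rot: [180.0, 0.0, 96.1]
force: [0.4, 0.4, -4.7]
gripper_width: 39.2
gripper_force: 35.0
at [ 495.  -108.3  166.3] [1.7996e+02 1.0000e-02 9.6140e+01] w 39.2 F [ 0.4  0.4 -4.7] | shift now [-6.000e-02  1.100e+00  7.577e+01] roll 0.0007 | shift after roll [-6.000e-02  1.100e+00  7.577e+01]
spiral 0.64 [491.5 -47.7 116.3] [491.5 -47.9] [491.2 -47.5 138.4]
```

View pics/w3.png

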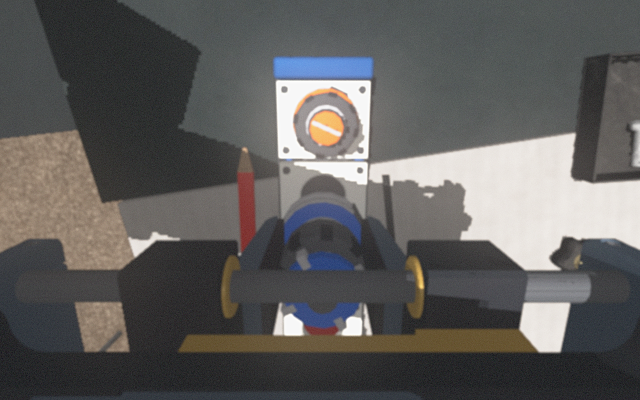

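The wrist view shows orange seated in its seat (325,127), and blue held over the next seat.

```bash
python3 -m pendant '{"translation":[[0.2,1.6,6],[0,0,12],[0,0,14],[0,0,12],[0,0,10],[0,0,8],[0,0,5],[0,0,3]],"roll":[0,0,0,0,0,0,0,0],"hand":[255,255,255,255,255,255,255,255]}' 35
python3 -m pendant '{"translation":[[0,0,1.5],[0,0,1.5],[0,0,1.5],[0,0,0],[0,0,0],[0,0,0],[0,0,0],[0,0,0]],"roll":[0,0,0,0,0,0,0,0],"hand":[255,255,255,255,255,255,255,255]}' 35
```

```text
time_s: 17.8
ee_pos: [496.2, -108.3, 95.4]
ee_rot: [-180.0, -0.0, 96.1]
force: [-0.3, -0.3, -4.6]
gripper_width: 39.5
gripper_force: 35.0
time_s: 18.47
ee_pos: [496.3, -108.3, 91.6]
ee_rot: [180.0, 0.0, 96.1]
force: [0.1, 0.8, -3.8]
gripper_width: 39.7
gripper_force: 35.0
```

```bash
python3 -m pendant '{"translation":[[0,0,1],[0,0,0],[0,0,0],[0,0,0],[0,0,0],[0,0,0],[0,0,0],[0,0,0]],"roll":[0,0,0,0,0,0,0,0],"hand":[255,255,0,0,0,0,0,0]}' 35
python3 -m pendant '{"translation":[[0,0,0],[0,0,-5],[0,0,-15],[0,0,-22],[0,0,-25],[0,0,-22],[0,0,-15],[0,0,-4]],"roll":[0,0,0,0,0,0,0,0],"hand":[0,0,0,0,0,0,0,0]}'
python3 -c "
from h import *
go(485.2,255.5,198,YT)
p=env.grab_frame('scene'); W=world(p); ok=p['z_map']>0
for l in('spiral','disc'):
  for r in env.regions_of(p,'holder_'+l)[:1]:
    a=W[r['pixels']&ok]; print(r['score'],r['rect'],np.round(np.percentile(a,[2,98],axis=0)))
"
```

```text
time_s: 19.13
ee_pos: [496.4, -108.4, 90.7]
ee_rot: [180.0, 0.0, 96.1]
force: [-1.1, -0.4, 0.0]
gripper_width: 76.9
gripper_force: 0.0
time_s: 19.8
ee_pos: [497.8, -108.7, 201.6]
ee_rot: [179.7, 0.1, 96.1]
force: [0.4, -0.6, 0.0]
gripper_width: 91.2
gripper_force: 0.0
at [ 497.8 -108.7  201.6] [1.7968e+02 1.2000e-01 9.6110e+01] w 91.2 F [ 0.4 -0.6  0. ] | shift now [363.46  26.26   3.64] roll 0.4103 | shift after roll [ 343.77 -120.89    3.64]
0.92 [344.9, 180.4, 19.8, 27.4] [[465. -64.  63.]
 [505. -23. 138.]]
0.85 [358.1, 170.7, 12.2, 30.0] [[ 471. -129.   61.]
 [ 511.  -87.  136.]]
```

```bash
python3 -m pendant '{"translation":[[0,0,0],[0,0,0],[0,0,0],[0,0,0],[20,-7,0],[30,-10.5,0],[33,-11.6,0],[33,-11.6,0]],"roll":[0.1025,0.1025,0.1025,0.1025,0,0,0,0],"hand":[0,0,0,0,0,0,0,0]}'
python3 -m pendant '{"translation":[[36,-12.7,0],[36,-12.7,0],[36,-12.7,0],[36,-12.7,0],[36,-12.7,0],[28,-9.8,0],[14,-4.9,0],[5.8,-2,0]],"roll":[0,0,0,0,0,0,0,0],"hand":[0,0,0,0,0,0,0,0]}'
python3 -m pendant '{"translation":[[0,0,5],[0,0,10],[0,0,15],[0,0,10],[0,0,5],[0,0,0],[0,0,0],[0,0,0]],"roll":[0,0,0,0,0,0,0,0],"hand":[0,0,0,0,0,0,0,0]}'
python3 -c "
from h import *
look('ball','vee')
go(485.2,255.5,89.5,YT)"
```

```text
time_s: 20.62
ee_pos: [490.8, 15.5, 196.7]
ee_rot: [-179.8, 0.1, 72.5]
force: [0.6, 0.7, 0.5]
gripper_width: 91.2
gripper_force: 0.0
time_s: 21.28
ee_pos: [482.4, 258.0, 196.5]
ee_rot: [-179.8, 0.1, 72.8]
force: [0.1, -0.9, -0.3]
gripper_width: 91.5
gripper_force: 0.0
time_s: 21.95
ee_pos: [484.0, 255.7, 154.0]
ee_rot: [179.9, -0.0, 72.6]
force: [0.4, -0.0, -0.3]
gripper_width: 91.4
gripper_force: 0.0
ball 0.95 [485.4 255.6 117. ] [485.2 255.3] [485.9 257.7 135.5]
vee 0.94 [504.  314.4 117.3] [503.8 314.5] [504.  314.8 132.3]
at [483.9 256.  154.1] [ 1.7994e+02 -5.0000e-02  7.2610e+01] w 91.7 F [-0.  -0.5  0.3] | shift now [-0.09  1.34 64.55] roll 0.0002 | shift after roll [-0.09  1.34 64.55]
```

```bash
python3 -m pendant '{"translation":[[0,1.3,6],[0,0,13],[0,0,17],[0,0,14],[0,0,9],[0,0,5],[0,0,0],[0,0,0]],"roll":[0,0,0,0,0,0,0,0],"hand":[0,0,0,0,0,0,0,0]}'
python3 -m pendant '{"translation":[[0,0,0],[0,0,0],[0,0,0],[0,0,0],[0,0,0],[0,0,0],[0,0,0],[0,0,0]],"roll":[0,0,0,0,0,0,0,0],"hand":[255,255,255,255,255,255,255,255]}' 35
python3 -m pendant '{"translation":[[0,0,0],[0,0,-4],[0,0,-16],[0,0,-28],[0,0,-30],[0,0,-30],[0,0,-28],[0,0,-10]],"roll":[0,0,0,0,0,0,0,0],"hand":[255,255,255,255,255,255,255,255]}' 35
python3 -c "
from h import *
go(502.8,-169.5,237,YC)
look('ball')"
```

```text
time_s: 22.77
ee_pos: [485.1, 255.6, 89.6]
ee_rot: [180.0, -0.0, 72.6]
force: [-0.1, 0.6, 0.4]
gripper_width: 91.4
gripper_force: 0.0
time_s: 23.43
ee_pos: [484.8, 255.5, 89.4]
ee_rot: [180.0, 0.0, 72.6]
force: [1.1, 0.4, 0.0]
gripper_width: 40.9
gripper_force: 0.0
time_s: 24.1
ee_pos: [486.2, 256.2, 239.3]
ee_rot: [179.7, -0.3, 72.6]
force: [-0.2, 0.7, -4.3]
gripper_width: 39.6
gripper_force: 35.0
at [486.2 256.2 239.3] [179.73  -0.25  72.61] w 39.6 F [-0.2  0.7 -4.3] | shift now [-401.29  143.02    2.31] roll -0.4099 | shift after roll [-425.04  -28.75    2.31]
ball 0.64   [490.6 268.4 254.1]
```

```bash
python3 -m pendant '{"translation":[[0,0,0],[0,0,0],[0,0,0],[0,0,0],[-16,-1.1,0],[-30,-2,0],[-34,-2.3,0],[-36,-2.4,0]],"roll":[-0.1025,-0.1025,-0.1025,-0.1025,0,0,0,0],"hand":[255,255,255,255,255,255,255,255]}' 35
python3 -m pendant '{"translation":[[-37,-2.5,0],[-37,-2.5,0],[-37,-2.5,0],[-37,-2.5,0],[-37,-2.5,0],[-37,-2.5,0],[-37,-2.5,0],[-30,-2,0]],"roll":[0,0,0,0,0,0,0,0],"hand":[255,255,255,255,255,255,255,255]}' 35
python3 -m pendant '{"translation":[[-14,-1,0],[-6,-0.4,0],[0,0,10],[0,0,18],[0,0,20],[0,0,14],[0,0,6],[0,0,0]],"roll":[0,0,0,0,0,0,0,0],"hand":[255,255,255,255,255,255,255,255]}' 35
python3 -c "
from h import *
look('spiral','disc')
go(502.8,-169.6,91,YC)
"
```

```text
time_s: 24.87
ee_pos: [487.7, 138.2, 232.2]
ee_rot: [-179.7, 0.1, 96.2]
force: [1.2, -0.2, -3.9]
gripper_width: 39.1
gripper_force: 35.0
time_s: 25.53
ee_pos: [499.0, -152.3, 232.5]
ee_rot: [-179.7, -0.1, 96.1]
force: [-0.3, 0.3, -3.7]
gripper_width: 39.5
gripper_force: 35.0
time_s: 26.2
ee_pos: [499.8, -168.2, 164.7]
ee_rot: [-179.7, -0.2, 96.2]
force: [-0.1, -0.7, -4.6]
gripper_width: 39.2
gripper_force: 35.0
spiral 0.89 [491.4 -53.  117. ] [491.5 -48.2] [491.8 -51.3 138. ]
disc 0.95 [ 497.1 -109.8  116.2] [ 497.1 -109.9] [ 497.  -109.4  133.1]
at [ 502.  -169.7  168. ] [1.7993e+02 2.0000e-02 9.6150e+01] w 39.3 F [ 0.3 -0.4 -3. ] | shift now [-2.000e-02  7.900e-01  7.698e+01] roll 0.0009 | shift after roll [-2.000e-02  7.900e-01  7.698e+01]
```

```bash
python3 -m pendant '{"translation":[[-0.6,1.2,6],[0,0,12],[0,0,14],[0,0,12],[0,0,11],[0,0,9],[0,0,6],[0,0,3]],"roll":[0,0,0,0,0,0,0,0],"hand":[255,255,255,255,255,255,255,255]}' 35
python3 -m pendant '{"translation":[[0,0,1.5],[0,0,1.5],[0,0,0.5],[0,0,0],[0,0,0],[0,0,0],[0,0,0],[0,0,0]],"roll":[0,0,0,0,0,0,0,0],"hand":[255,255,255,255,255,255,255,255]}' 35
```

```text
time_s: 27.02
ee_pos: [502.6, -170.6, 93.9]
ee_rot: [-180.0, -0.0, 96.1]
force: [0.6, -0.8, -4.0]
gripper_width: 39.2
gripper_force: 35.0
time_s: 27.68
ee_pos: [502.8, -170.7, 91.1]
ee_rot: [180.0, 0.0, 96.1]
force: [0.2, 0.1, -3.2]
gripper_width: 39.1
gripper_force: 35.0
```

```bash
python3 -m pendant '{"translation":[[0,0,0.7],[0,0,0],[0,0,0],[0,0,0],[0,0,0],[0,0,0],[0,0,0],[0,0,0]],"roll":[0,0,0,0,0,0,0,0],"hand":[255,255,0,0,0,0,0,0]}' 35
python3 -m pendant '{"translation":[[0,0,0],[0,0,-5],[0,0,-15],[0,0,-22],[0,0,-25],[0,0,-22],[0,0,-15],[0,0,-4]],"roll":[0,0,0,0,0,0,0,0],"hand":[0,0,0,0,0,0,0,0]}'
python3 -c "
from h import *
go(503.9,314.5,198,YT)
p=env.grab_frame('scene'); W=world(p); ok=p['z_map']>0
for l in('spiral','disc','ball'):
  for r in env.regions_of(p,'holder_'+l)[:1]:
    a=W[r['pixels']&ok]; print(r['score'],r['rect'],np.round(np.percentile(a,[2,98],axis=0)))
"
```

```text
time_s: 28.35
ee_pos: [502.9, -170.7, 90.4]
ee_rot: [180.0, 0.0, 96.1]
force: [-0.7, -0.3, -0.5]
gripper_width: 76.5
gripper_force: 0.0
time_s: 29.02
ee_pos: [504.2, -171.1, 201.5]
ee_rot: [179.7, 0.2, 96.1]
force: [0.0, -1.4, 0.7]
gripper_width: 91.3
gripper_force: 0.0
at [ 504.2 -171.1  201.5] [1.7969e+02 1.6000e-01 9.6110e+01] w 91.3 F [ 0.  -1.4  0.7] | shift now [482.91  51.36   3.54] roll 0.4103 | shift after roll [ 463.32 -145.53    3.54]
0.59 [345.6, 181.4, 13.2, 29.6] [[465. -58.  61.]
 [508. -21. 139.]]
0.9 [356.1, 168.8, 12.6, 31.8] [[ 470. -128.   62.]
 [ 508.  -54.  136.]]
0.64 [365.2, 163.4, 14.1, 24.7] [[ 477. -188.   63.]
 [ 510. -148.  137.]]
```

```bash
python3 -m pendant '{"translation":[[0,0,0],[0,0,0],[0,0,0],[0,0,0],[20,-6.3,0],[30,-9.4,0],[34,-10.7,0],[36,-11.3,0]],"roll":[0.1025,0.1025,0.1025,0.1025,0,0,0,0],"hand":[0,0,0,0,0,0,0,0]}'
python3 -m pendant '{"translation":[[38,-12,0],[38,-12,0],[38,-12,0],[38,-12,0],[38,-12,0],[38,-12,0],[38,-12,0],[38,-12,0]],"roll":[0,0,0,0,0,0,0,0],"hand":[0,0,0,0,0,0,0,0]}'
python3 -m pendant '{"translation":[[24,-7.5,0],[11,-3.2,0],[4.3,-1.1,5],[0,0,15],[0,0,15],[0,0,8],[0,0,0],[0,0,0]],"roll":[0,0,0,0,0,0,0,0],"hand":[0,0,0,0,0,0,0,0]}'
python3 -c "
from h import *
look('vee')
go(503.9,314.5,89.5,YT)"
```

```text
time_s: 29.88
ee_pos: [501.6, -44.0, 196.6]
ee_rot: [-179.8, 0.0, 72.5]
force: [1.0, 0.7, 0.2]
gripper_width: 91.1
gripper_force: 0.0
time_s: 30.55
ee_pos: [500.7, 275.6, 196.5]
ee_rot: [-179.9, 0.1, 72.6]
force: [0.9, -0.7, 0.4]
gripper_width: 91.2
gripper_force: 0.0
time_s: 31.22
ee_pos: [502.2, 313.8, 154.7]
ee_rot: [-179.9, 0.1, 72.5]
force: [0.8, -0.3, 0.4]
gripper_width: 91.2
gripper_force: 0.0
vee 0.6 [503.9 314.8 117. ] [503.8 314.6] [504.3 316.2 132.3]
at [502.9 314.6 155.9] [ 1.7995e+02 -4.0000e-02  7.2570e+01] w 91.0 F [ 0.9 -0.2  0.2] | shift now [ 0.22  1.   66.4 ] roll -0.0006 | shift after roll [ 0.22  1.   66.4 ]
```

```bash
python3 -m pendant '{"translation":[[0.2,1,6],[0,0,13],[0,0,17],[0,0,14],[0,0,10],[0,0,6],[0,0,0],[0,0,0]],"roll":[0,0,0,0,0,0,0,0],"hand":[0,0,0,0,0,0,0,0]}'
python3 -m pendant '{"translation":[[0,0,0],[0,0,0],[0,0,0],[0,0,0],[0,0,0],[0,0,0],[0,0,0],[0,0,0]],"roll":[0,0,0,0,0,0,0,0],"hand":[255,255,255,255,255,255,255,255]}' 35
python3 -m pendant '{"translation":[[0,0,0],[0,0,-4],[0,0,-16],[0,0,-28],[0,0,-30],[0,0,-30],[0,0,-28],[0,0,-10]],"roll":[0,0,0,0,0,0,0,0],"hand":[255,255,255,255,255,255,255,255]}' 35
python3 -c "
from h import *
go(509.5,-231.9,237,YC)
look('vee')"
```

```text
time_s: 31.98
ee_pos: [503.6, 315.0, 89.5]
ee_rot: [180.0, -0.0, 72.6]
force: [1.6, -0.0, -0.6]
gripper_width: 91.2
gripper_force: 0.0
time_s: 32.65
ee_pos: [503.3, 314.9, 89.2]
ee_rot: [180.0, 0.0, 72.6]
force: [-0.3, 0.7, -0.5]
gripper_width: 41.1
gripper_force: 0.0
time_s: 33.32
ee_pos: [504.5, 315.6, 238.9]
ee_rot: [179.8, -0.2, 72.6]
force: [1.9, 0.5, -4.5]
gripper_width: 39.3
gripper_force: 35.0
at [504.5 315.6 238.9] [179.78  -0.25  72.62] w 39.3 F [ 1.9  0.5 -4.5] | shift now [-520.99  168.39    1.91] roll -0.4099 | shift after roll [-544.94  -53.17    1.91]
vee 0.57   [509.  327.5 254.4]
```

```bash
python3 -m pendant '{"translation":[[0,0,0],[0,0,0],[0,0,0],[0,0,0],[-16,-1.6,0],[-30,-2.9,0],[-34,-3.3,0],[-36,-3.5,0]],"roll":[-0.1025,-0.1025,-0.1025,-0.1025,0,0,0,0],"hand":[255,255,255,255,255,255,255,255]}' 35
python3 -m pendant '{"translation":[[-38,-3.7,0],[-38,-3.7,0],[-38,-3.7,0],[-38,-3.7,0],[-38,-3.7,0],[-38,-3.7,0],[-38,-3.7,0],[-38,-3.7,0]],"roll":[0,0,0,0,0,0,0,0],"hand":[255,255,255,255,255,255,255,255]}' 35
python3 -m pendant '{"translation":[[-38,-3.7,0],[-34,-3.3,0],[-26,-2.5,0],[-16,-1.6,0],[-8,-0.8,0],[-3,-0.4,0],[0,0,5],[0,0,10]],"roll":[0,0,0,0,0,0,0,0],"hand":[255,255,255,255,255,255,255,255]}' 35
python3 -m pendant '{"translation":[[0,0,16],[0,0,16],[0,0,12],[0,0,6],[0,0,3],[0,0,0],[0,0,0],[0,0,0]],"roll":[0,0,0,0,0,0,0,0],"hand":[255,255,255,255,255,255,255,255]}' 35
python3 -c "
from h import *
look('spiral','disc','ball')
go(509.7,-232,91,YC)
"
```

```text
time_s: 34.08
ee_pos: [502.8, 196.7, 232.1]
ee_rot: [-179.7, 0.1, 96.1]
force: [0.9, -0.3, -6.0]
gripper_width: 39.1
gripper_force: 35.0
time_s: 34.75
ee_pos: [505.1, -109.0, 232.7]
ee_rot: [-179.7, -0.1, 96.0]
force: [0.5, 0.6, -5.6]
gripper_width: 39.2
gripper_force: 35.0
time_s: 35.42
ee_pos: [508.7, -231.9, 220.2]
ee_rot: [179.9, 0.0, 96.1]
force: [0.3, 0.0, -5.5]
gripper_width: 39.4
gripper_force: 35.0
time_s: 36.08
ee_pos: [509.0, -232.7, 168.1]
ee_rot: [179.9, 0.1, 96.1]
force: [1.0, -0.2, -5.5]
gripper_width: 39.2
gripper_force: 35.0
disc 0.98 [ 497.1 -115.9  115.7] [ 497.1 -110.1] [ 497.5 -116.   133.1]
ball 0.59 [ 503.6 -170.6  116. ] [ 503.5 -170.7] [ 503.4 -170.2  135.9]
at [ 508.6 -232.8  167.8] [1.7995e+02 4.0000e-02 9.6100e+01] w 39.3 F [ 0.7  1.1 -6. ] | shift now [ 0.69  1.16 76.8 ] roll 0.0001 | shift after roll [ 0.69  1.16 76.8 ]
```

```bash
python3 -m pendant '{"translation":[[0.6,1.1,6],[0,0,12],[0,0,14],[0,0,12],[0,0,11],[0,0,9],[0,0,6],[0,0,3]],"roll":[0,0,0,0,0,0,0,0],"hand":[255,255,255,255,255,255,255,255]}' 35
python3 -m pendant '{"translation":[[0,0,1.5],[0,0,1.5],[0,0,0.5],[0,0,0],[0,0,0],[0,0,0],[0,0,0],[0,0,0]],"roll":[0,0,0,0,0,0,0,0],"hand":[255,255,255,255,255,255,255,255]}' 35
```

```text
time_s: 36.95
ee_pos: [509.0, -231.8, 93.2]
ee_rot: [-179.9, -0.0, 96.1]
force: [0.1, -0.4, -5.7]
gripper_width: 39.0
gripper_force: 35.0
time_s: 37.62
ee_pos: [509.5, -232.0, 90.9]
ee_rot: [180.0, 0.0, 96.1]
force: [-0.7, -0.1, -5.3]
gripper_width: 39.0
gripper_force: 35.0
```

```bash
python3 -m pendant '{"translation":[[0,0,0.7],[0,0,0],[0,0,0],[0,0,0],[0,0,0],[0,0,0],[0,0,0],[0,0,0]],"roll":[0,0,0,0,0,0,0,0],"hand":[255,255,0,0,0,0,0,0]}' 35
python3 -m pendant '{"translation":[[0,0,0],[0,0,-5],[0,0,-15],[0,0,-25],[0,0,-30],[0,0,-30],[0,0,-25],[0,0,-10]],"roll":[0,0,0,0,0,0,0,0],"hand":[0,0,0,0,0,0,0,0]}'
python3 -m pendant '{"translation":[[-20,0,-5],[-30,0,-5],[-30,0,0],[-30,0,0],[-30,0,0],[-30,0,0],[-10,0,0],[0,0,0]],"roll":[0,0,0,0,0,0,0,0],"hand":[0,0,0,0,0,0,0,0]}'
python3 -c "
from h import *
p=look('spiral','disc','ball','vee'); a=p['frame'][:,:,::-1]
q=env.grab_frame('scene'); W=world(q); ok=q['z_map']>0
for l in('spiral','disc','ball','vee'):
  for r in env.regions_of(q,'holder_'+l)[:1]:
    b=W[r['pixels']&ok]; print(l,np.round(np.percentile(b,[2,98],axis=0)).tolist())
b=cv2.resize(q['frame'][130:230,300:460,::-1],(640,400))
cv2.imwrite('pics/end.png',cv2.resize(np.vstack([a,b]),(480,600)))
"
```

```text
time_s: 38.28
ee_pos: [509.6, -232.1, 90.4]
ee_rot: [180.0, 0.0, 96.1]
force: [1.0, -0.7, -0.3]
gripper_width: 76.5
gripper_force: 0.0
time_s: 38.95
ee_pos: [511.0, -232.7, 234.5]
ee_rot: [179.6, 0.2, 96.1]
force: [0.9, -0.5, -0.4]
gripper_width: 90.9
gripper_force: 0.0
time_s: 39.62
ee_pos: [528.1, -412.9, 238.3]
ee_rot: [-179.9, -0.1, 96.0]
force: [0.1, 0.7, -0.7]
gripper_width: 91.0
gripper_force: 0.0
disc 0.24   
vee 0.44   
spiral [[465.0, -60.0, 62.0], [509.0, -24.0, 139.0]]
disc [[471.0, -146.0, 62.0], [508.0, -87.0, 136.0]]
ball [[477.0, -217.0, 60.0], [516.0, -149.0, 137.0]]
vee [[483.0, -243.0, 62.0], [518.0, -212.0, 133.0]]
```

View pics/end.png

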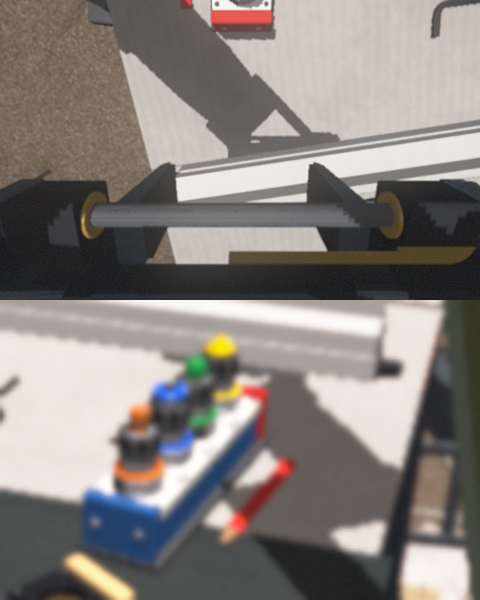

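The scene view shows all four holders upright and home in the cassette: yellow at the red end, then green, blue and orange. The gripper is clear of them.

```bash
python3 -c "
from workcell import env
print(env.job_done())"
```

```text
the job is handed in; nothing more can be done
None
```

I placed all four holders upright in the cassette in order from the red end (yellow, green, blue, orange), let go of them with the gripper clear, and handed the job in at about 40 s; the last camera check showed all four home, and the hand-in gave no verdict.

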